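# Pin the fence and hold an angle bracket in the bonding jig

### The arm

A 6-joint arm with a two-finger parallel gripper is mounted at the origin on the work surface. World frame = base frame: x ahead of the robot, y to its left, z up, the work surface at z = 0. Lengths are in mm, angles in degrees, forces in N, time in s.
With the tool pointing down it reaches from about 300 to 850 mm from the base axis. Payload 4.2 kg.
Tool frame: the origin (TCP) lies at the very end of the fingers, on their centre line; the grasp point (between the pads) lies 19 mm behind it (env.grip_point_offset is the distance from the TCP to the grasp point, in mm); z points along the fingers, y is the line along which they close (so a half turn about z gives the same grasp; the last joint's range is limited). The gripper opens to 91 mm and grips with 3 to 60 N. Pads are 32 mm wide; open, the fingers measure 118 mm over their backs; the gripper's body (76 mm by 178 mm) begins 60 mm behind the grasp point.
Start: joints at [69.328, 18.312, 89.639, -0, 72.044, -1.146], TCP at [192.192, 541.946, 213.976] pointing down, gripper open.
Joint ranges: [-177.97, 177.97], [-48.28, 115.42], [12.27, 149.76], [-77.06, 257.06], [2.81, 150.46], [-146.56, 146.56]. Speed limits (degrees/s): [147.25, 147.25, 180, 180, 180, 180].

### API

Orientations are given as [roll, pitch, yaw] about the fixed x, y, z axes, in that order (R = Rz(yaw) Ry(pitch) Rx(roll)).
In Python, from workcell import env gives the robot as it stands. The module is installed in compiled form; this text tells all that it offers.
- The arm moves only by the tool arm_command, never from a script. Its argument "rows" is a list of rows, each an object with "delta_pos": the shift along the tool's x, y, z in mm, a list of three; "roll": the turn about the tool's z in units of 5 degrees (1.0 is 5 degrees); "jaw": the opening in per cent of the stroke, from 0 (shut) to 100 (fully open). A call has 1 to 20 rows; each row is the pose to reach, as a shift and turn from the pose commanded when the call began, along the tool's axes at that moment; what a row does not reach only later rows make up. A row lasts 1/12 s, in which the tool goes at most 41.7 mm and 7.16 degrees, less where a joint would pass 70% of its speed; a pose out of reach is approached as far as the arm can. A call with a gripper value outside its range is refused whole. The fingers move at their own pace and stop on an object; "squeeze" is the grip in N (left out, the last holds). Time passes only in rows, so rows that repeat a pose let the fingers close. It gives the time, the measured TCP pose, the force, the opening and the grip force at its end, in the units of the state.
- env.state(): the state, without advancing time (a new reading comes with each control period).
- env.grab_frame(name): name is "scene" or "top" or "wrist"; returns a dict with "img" (400x640x3 uint8, blue, green, red), "z_map" (400x640 float32, mm along the optical axis (not along the pixel's ray), 0 where there is no reading), "fov_y" (degrees; the focal length in pixels is half the picture's height over the tangent of half this angle, whatever the lens; pixels are square), "cx", "cy" (the principal point, pixels), "dist" ([k1, k2, p1, p2, k3] as OpenCV has them; the pictures are not rectified), "R" (3x3) and "t" (3): a world point X has camera coordinates R X + t; the wrist camera has in their place "T_tool_cam" (4x4, takes a point from camera to tool coordinates, whose origin is the TCP and whose axes are the flange's). Camera axes: x right, y down, z forward; pixel columns grow to the right and rows downward; lengths in mm; the calibration is good to about 2 mm. A picture is of the moment at which its call begins: read the wrist's pose just before it.
- env.job_done(): hands the job in; it is judged then, once.
The state is a dict: "time_s": time; "qpos": joint angles; "qvel": joint speeds; "effort": joint torques, N m; "ee_pos": TCP position; "ee_rot": TCP orientation; "force": force on the tool from outside, world axes, zero at the start; "torque": the same for the moment, N m; "gripper_width": finger opening in mm; "gripper_force": force on a finger pad.
Only numpy, scipy, OpenCV 4.12 (cv2) and the standard library are available. Lean on these libraries where they do the work, as an engineer would, in place of code of your own. Each camera call takes 0.05 s, during which the arm holds its last target. There are 200 camera calls.

### The job

First lock the jig's fence: push the headed steel pin down through the fork and the fence's lug until its head sits on the fork, and let go of it. Then set the dark aluminium angle bracket on the jig's white bed with its foot flat and its upright's outer face flush against the fence, the whole bracket within the fence's length, and press it firmly down on the bed and against the fence at the same time with one slanting push of the fingers, about 15 N towards the fence and 8 N down. Finish while still holding that push, as if glue were setting, and leave the bottle, the parts tray and the orange glasses where they are.

Things in the scene. Friction and masses are not known exactly. Their poses are not given: they have to be found in the camera images.
- jig: Bonding jig, fixed to the table. Base plate 220 (x) x 290 (y) x 12 mm; origin at the centre of its underside on the table, z up. In its frame the fence runs along y, its working face at x = +52 mm looking to -x, towards the robot's side (jig yaw within 0.25 rad). The steel fork stands at x = 60, y = 105 mm.
- bed: White plastic plate 170 (x) x 180 (y) x 6 mm on the jig's base, fixed, under and in front of the fence; origin at the centre of its underside, axes as the jig's; its top is 18 mm above the table. Friction under the bracket is high (0.8 to 1.2): load the fence first, then add the downward part, or the bed takes all the sideways push. A push high on a bracket clear of the fence tips it.
- fence: Wooden fence bar 16 mm thick, 175 mm long, top 56 mm above the table, on a vertical hinge. Origin on the hinge axis at bed-top height (jig x 60, y -115 mm), axes parallel to the jig's when closed, runs along its +y. Starts closed (within 0.004 rad); unpinned it swings away to +x under about 1 N. Its +y end is a steel lug 10 mm thick lying between the fork's tines.
- fence_face (a point): Middle of the fence's working face (its length is 175 mm), at bed-top height, 18 mm above the table; axes as the fence's: x points into the fence, away from the bed; y along it.
- fork_hole (a point): Centre of the mouth of the pin hole in the fork's top, 58 mm above the table, axes as the jig's. The hole runs straight down through the upper tine (12 mm), the lug, and the lower tine (12 mm), ending 38 mm below the mouth. Holes 12.5 mm in diameter, mouth chamfered 1.5 mm. Tines 34 x 36 mm, joined at +y by a web as high as the upper tine.
- lug_hole (a point): Centre of the mouth of the 12.5 mm hole in the fence's lug, 44 mm above the table, straight under fork_hole (within 1 mm) at the start.
- pin_stand: Wooden block 60 x 60 x 26 mm, fixed on the table, with one upright blind hole (11.5 mm) in its middle, floor of the hole 6 mm above the table. Origin at the centre of its underside.
- pin: Steel headed pin, 55 g, upright in the stand's hole: shank 10 mm in diameter, 37 mm long, chamfered foot; cylindrical head 18 mm in diameter, 15 mm tall. Origin at the centre of the foot's underside, z up along the pin: head from z = 37 to 52 mm. In the stand its foot is 6 mm above the table; seated in the fork, 21 mm.
- bracket: Dark anodised aluminium angle bracket (L), about 160 g, foot down on the table. Foot 60 (x) x 64 (y) x 10 mm; upright at the foot's +x end, 10 mm thick, 64 mm wide, reaching 40 mm above the underside. Origin at the centre of the foot's underside; upright's outer face at x = +30, inner face at x = +20 mm. Its +x points roughly away from the robot at the start (yaw within 0.7 rad).
- bottle: Bystander: clear drinking bottle with red cap, 66 mm in diameter, 190 mm tall; origin at the centre of its underside.
- tray: Bystander: grey tray 100 x 130 x 35 mm with blue plastic links; origin at the centre of its underside.
- glasses: Bystander: orange safety glasses about 110 x 140 x 48 mm; origin under the middle of the lenses.

How it is judged:
By the outcome, as a careful person would: the job done as asked, in the order asked, and still so for the second after the job is handed in, while the arm keeps its last pose, push and grip.
It also fails if it takes over 72 s, if anything falls off the work surface, if the arm or the gripper's body presses on something with over 40 N, if the wrist force passes 120 N, or if a joint passes its speed limit or range.

## Working session

There is one attempt and no reset: what is moved stays moved. The work goes in short steps, Python scripts to look and compute and a tool call to move; the robot and the scene stay as the last step left them, time stands still between calls to the robot, and variables do not carry over. Pictures are saved under pics/ and viewed, at most 10 in all, crops included, and the job is handed in when it is done.

Besides the shell and the picture viewer there is one more tool, called after "Call:" as name([rows], argument=value, ...), one row to a line, values as JSON. arm_command: Moves the arm, as the interface text tells. Its arguments: {"type":"object","properties":{"rows":{"type":"array"},"squeeze":{"type":"number"}},"required":["rows"]}

```bash
mkdir -p pics
cat > h.py <<'E'
import numpy as np, cv2
from workcell import env
from scipy.spatial.transform import Rotation as Rn
def K(f):
    fl=200/np.tan(np.radians(f["fov_y"])/2); return np.array([[fl,0,f["cx"]],[0,fl,f["cy"]],[0,0,1]])
def cam2world(f,s=None):
    if "R" in f:
        R=np.array(f["R"]);t=np.array(f["t"]).ravel(); return R.T,-R.T@t
    T=np.array(f["T_tool_cam"]); Rt=Rn.from_euler('xyz',s["ee_rot"],degrees=True).as_matrix()
    return Rt@T[:3,:3], Rt@T[:3,3]+np.array(s["ee_pos"])
def cloud(f,s=None):
    h,w=f["z_map"].shape; u,v=np.meshgrid(np.arange(w),np.arange(h))
    p=np.stack([u.ravel(),v.ravel()],1).astype(np.float64)[:,None]
    n=cv2.undistortPoints(p,K(f),np.array(f["dist"],float))[:,0]
    z=f["z_map"].reshape(-1).astype(float)
    P=np.c_[n*z[:,None],z]; R,o=cam2world(f,s)
    W=(P@R.T+o).reshape(h,w,3); W[f["z_map"]==0]=np.nan; return W
def onplane(f,uv,zp,s=None):
    n=cv2.undistortPoints(np.array(uv,float).reshape(-1,1,2),K(f),np.array(f["dist"],float))[:,0]
    R,o=cam2world(f,s); d=np.c_[n,np.ones(len(n))]@R.T
    return o+d*((zp-o[2])/d[:,2])[:,None]
def proj(f,X,s=None):
    R,o=cam2world(f,s); P=(np.array(X,float)-o)@R
    return cv2.projectPoints(P,np.zeros(3),np.zeros(3),K(f),np.array(f["dist"],float))[0][:,0]
E
python3 - <<'E'
from h import *
import pickle
s=env.state(); print(s)
for n in ("scene","top"):
    f=env.grab_frame(n); pickle.dump((f,s),open(f"{n}.pkl","wb")); cv2.imwrite(f"pics/{n}.png",f["img"])
    R,o=cam2world(f,s); print(n,o,R[:,2],f["fov_y"],f["dist"])
E
```

```text
{'time_s': 0.0, 'qpos': array([ 6.93265486e+01,  1.83525102e+01,  8.97065152e+01,  2.10649147e-04,
        7.20429455e+01, -1.14492639e+00]), 'qvel': array([ 0.00772901,  0.02876614, -0.02608946,  0.07086193,  0.00619954,
        0.01759971]), 'effort': array([-2.11847124e-03, -4.12452614e+01, -2.31972653e+01,  7.26669305e-02,
        4.56707901e-02, -1.45392596e-04]), 'ee_pos': array([192.02068614, 541.45840309, 213.11082333]), 'ee_rot': array([-1.79898054e+02, -2.23775151e-03,  1.60471408e+02]), 'force': array([-0.1493929 , -0.44520736, -0.33505044]), 'torque': array([0.02355924, 0.02670972, 0.01120038]), 'gripper_force': 0.0, 'gripper_width': 91.30671177798378}
scene [1203.76276757  166.35299318  957.50957233] [-0.57752455 -0.2250453  -0.784742  ] 49.75601469466895 [-0.0166905  0.         0.         0.         0.       ]
top [ 411.27312339 -111.52663212 1602.40497848] [ 0.09197335 -0.00483084 -0.99574975] 43.59024007808167 [-1.62880928e-05  0.00000000e+00  0.00000000e+00  0.00000000e+00
  0.00000000e+00]
```

View pics/top.png

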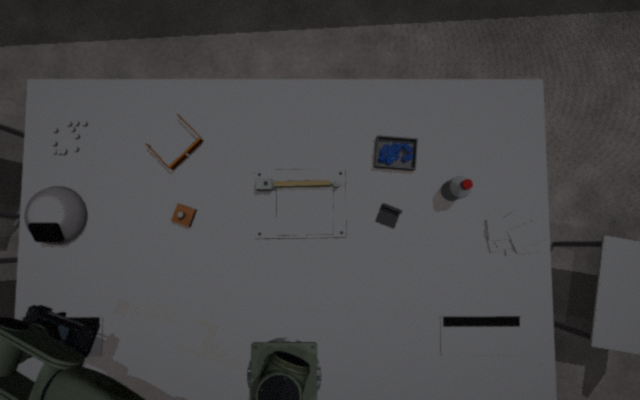

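View pics/scene.png

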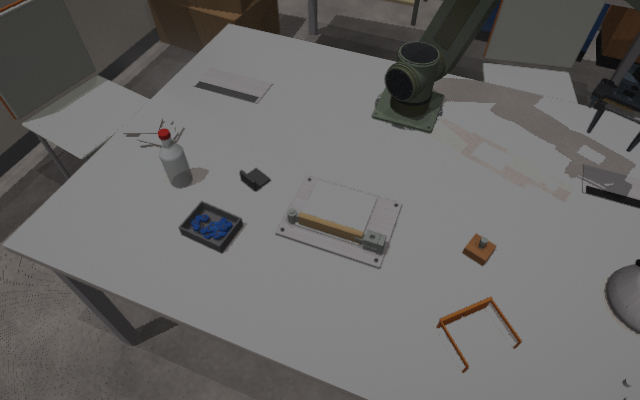

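The top view shows the fork at (264,184), hinge (336,184), pin stand (183,215), bracket (389,215), tray (396,153), bottle (460,187) and glasses (180,145). The scene view agrees.

Run:
```python
from h import *
import pickle
f,s=pickle.load(open("top.pkl","rb"))
W=cloud(f)
def near(u,v,r=2): return np.nanmedian(W[v-r:v+r+1,u-r:u+r+1].reshape(-1,3),0).round(1)
for n,u,v in [("pin",181,214),("fork",264,184),("hinge",336,184),("brk",386,218),("table",230,280),("bed",305,210)]: print(n,near(u,v))
print("corners z12",onplane(f,[[255,171],[345,170],[256,239],[346,238]],12).round(1).tolist())
print("pin z58",onplane(f,[[180,214]],58),"bracket",onplane(f,[[389,204],[402,209],[393,227],[376,220]],10).round(1).tolist())
print("fork z58",onplane(f,[[264,184]],58))
fs,_=pickle.load(open("scene.pkl","rb")); Ws=cloud(fs)
# segmentation of scene cloud: bracket & stand
for n,c in [("stand",(660,260)),("brk",None)]: pass
print("scene pin",onplane(fs,[[483,239]],58),"hole",onplane(fs,[[375,236]],58))
```

```text
pin [500.3 315.5  54.6]
fork [595.7  61.   53.3]
hinge [ 593.3 -164.4   53.8]
brk [ 489.2 -325.5    7.5]
table [293.9 171.   -2.1]
bed [514.7 -67.   17. ]
corners z12 [[640.4, 93.6, 12.0], [643.3, -195.1, 12.0], [423.1, 88.2, 12.0], [425.8, -196.9, 12.0]]
pin z58 [[500.08280627 317.64866901  58.        ]] bracket [[533.8, -335.1, 10.0], [517.8, -376.4, 10.0], [460.4, -346.8, 10.0], [482.8, -292.9, 10.0]]
fork z58 [[592.98081246  59.3052901   58.        ]]
scene pin [[499.15357887 318.152136    58.        ]] hole [[592.09562241  63.89256721  58.        ]]
```

```bash
cat >> h.py <<'E'
def go(x,y,z,yaw):
    s=env.state(); R=Rn.from_euler('xyz',s["ee_rot"],degrees=True).as_matrix()
    d=R.T@(np.array([x,y,z])-s["ee_pos"]); dy=(yaw-s["ee_rot"][2]+180)%360-180
    print("delta",d.round(1),"roll",round(-dy/5,2),"rows>=",max(np.linalg.norm(d)/41.7,abs(dy)/7.16).round(1),"| at",s["ee_pos"].round(1),s["ee_rot"].round(2),"F",s["force"].round(1),"w",round(s["gripper_width"],1),"t",s["time_s"])
E
python3 -c "
from h import *
go(500,317,150,180); print(env.grab_frame('wrist')['T_tool_cam'])"
```

```text
delta [-365.3 -108.6   63.4] roll -3.9 rows>= 9.3 | at [192.  541.5 213.2] [-179.91    0.    160.48] F [0.2 0.6 0.3] w 91.3 t 0.1
[[-4.35791094e-04 -9.66538714e-01 -2.56520416e-01  7.23521940e+01]
 [ 9.99999359e-01 -6.89180584e-04  8.97896957e-04  7.23591094e-01]
 [-1.04464106e-03 -2.56519860e-01  9.66538395e-01 -1.71101804e+02]
 [ 0.00000000e+00  0.00000000e+00  0.00000000e+00  1.00000000e+00]]
```

Call:
arm_command([
  {"delta_pos": [-36,-11,6],"roll": -0.4,"jaw": 100},
  {"delta_pos": [-73,-22,13],"roll": -0.8,"jaw": 100},
  {"delta_pos": [-110,-33,19],"roll": -1.2,"jaw": 100},
  {"delta_pos": [-146,-44,26],"roll": -1.6,"jaw": 100},
  {"delta_pos": [-183,-55,32],"roll": -2.0,"jaw": 100},
  {"delta_pos": [-219,-65,38],"roll": -2.4,"jaw": 100},
  {"delta_pos": [-256,-76,45],"roll": -2.8,"jaw": 100},
  {"delta_pos": [-292,-87,51],"roll": -3.2,"jaw": 100},
  {"delta_pos": [-329,-98,57],"roll": -3.6,"jaw": 100},
  {"delta_pos": [-365,-109,63],"roll": -3.9,"jaw": 100},
  {"delta_pos": [-365,-109,63],"roll": -3.9,"jaw": 100},
  {"delta_pos": [-365,-109,63],"roll": -3.9,"jaw": 100},
  {"delta_pos": [-365,-109,63],"roll": -3.9,"jaw": 80},
])

```text
time_s: 1.23
ee_pos: [499.3, 317.2, 150.6]
ee_rot: [-180.0, -0.1, 179.9]
force: [0.3, 0.1, 0.2]
gripper_width: 87.4
gripper_force: 0.0
```

Run:
```python
from h import *
s=env.state(); f=env.grab_frame("wrist"); cv2.imwrite("pics/w1.png",f["img"])
W=cloud(f,s); m=(W[...,2]>50)&(W[...,2]<66)&(np.hypot(W[...,0]-500,W[...,1]-317)<25)
v,u=np.nonzero(m); print(m.sum(),u.min(),u.max(),v.min(),v.max(),np.nanmedian(W[m],0))
c,r=cv2.minEnclosingCircle(np.c_[u,v].astype(np.float32)); print(c,r,onplane(f,[c],58,s))
import pickle; pickle.dump((f,s),open("w1.pkl","wb")); go(500,317,150,180)
```

```text
454 310 332 192 216 [499.41518856 321.15119714  58.34114021]
(321.0538330078125, 203.88461303710938) 12.270804405212402 [[499.41980218 321.1909171   58.        ]]
delta [-1.  -0.7  0.9] roll -0.0 rows>= 0.0 | at [499.  317.7 150.9] [ 1.7999e+02 -4.0000e-02  1.7999e+02] F [ 0.4  0.7 -0.2] w 83.4 t 1.2833
```

View pics/w1.png

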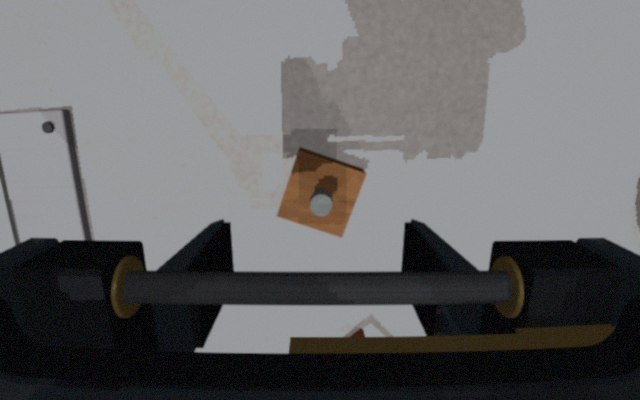

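Pin head at (321,204), world about (499.4, 320). Now descending, then a numeric recheck.

Call:
arm_command([
  {"delta_pos": [0,1,25],"roll": 0,"jaw": 60},
  {"delta_pos": [0,2,50],"roll": 0,"jaw": 60},
  {"delta_pos": [0,2,75],"roll": 0,"jaw": 60},
  {"delta_pos": [0,2,75],"roll": 0,"jaw": 60},
  {"delta_pos": [0,2,75],"roll": 0,"jaw": 60},
])

```text
time_s: 1.7
ee_pos: [498.2, 319.9, 75.6]
ee_rot: [-179.9, -0.1, -179.9]
force: [-0.0, 0.7, 0.4]
gripper_width: 55.0
gripper_force: 0.0
```

Run:
```python
from h import *
s=env.state(); f=env.grab_frame("wrist"); cv2.imwrite("pics/w2.png",f["img"])
W=cloud(f,s); m=(W[...,2]>50)&(W[...,2]<66)&(np.hypot(W[...,0]-500,W[...,1]-319)<25)
v,u=np.nonzero(m); print(m.sum(),u.min(),u.max(),v.min(),v.max(),np.nanmedian(W[m],0))
c,r=cv2.minEnclosingCircle(np.c_[u,v].astype(np.float32)); print(c,r,onplane(f,[c],58,s))
go(500,319,45,180); print(proj(f,[s["ee_pos"]],s))
```

```text
810 303 333 224 256 [498.56422187 321.24398696  58.20289684]
(317.7234191894531, 239.81915283203125) 16.509363174438477 [[498.65854426 321.09344157  58.        ]]
delta [-0.5 -1.3 31.9] roll 0.01 rows>= 0.8 | at [499.5 320.3  76.9] [ 1.7996e+02  4.0000e-02 -1.7994e+02] F [ 0.4 -0.   0.6] w 54.7 t 1.75
[[315.36122121 251.27211565]]
```

View pics/w2.png

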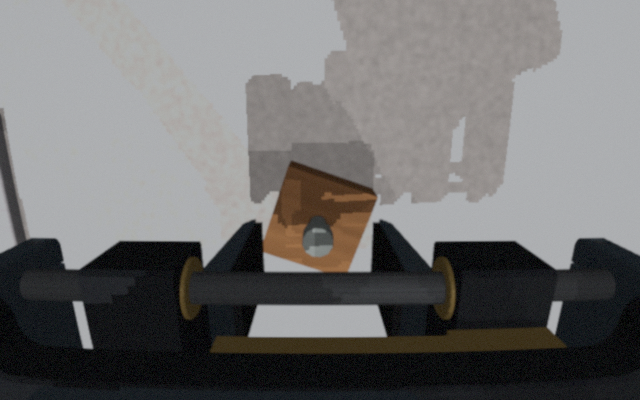

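The pin is centred between the fingertips (u≈318 against 257/377).

Call:
arm_command([
  {"delta_pos": [0,0,16],"roll": 0,"jaw": 40},
  {"delta_pos": [0,0,31],"roll": 0,"jaw": 35},
  {"delta_pos": [0,0,31],"roll": 0,"jaw": 35},
  {"delta_pos": [0,0,31],"roll": 0,"jaw": 25},
  {"delta_pos": [0,0,31],"roll": 0,"jaw": 15},
  {"delta_pos": [0,0,31],"roll": 0,"jaw": 10},
  {"delta_pos": [0,0,31],"roll": 0,"jaw": 10},
  {"delta_pos": [0,0,31],"roll": 0,"jaw": 10},
  {"delta_pos": [0,0,31],"roll": 0,"jaw": 10},
], squeeze=25)

```text
time_s: 2.5
ee_pos: [500.8, 319.9, 46.6]
ee_rot: [179.9, 0.2, 180.0]
force: [0.3, -1.5, 6.0]
gripper_width: 16.8
gripper_force: 25.0
```

Call:
arm_command([
  {"delta_pos": [0,0,-10],"roll": 0,"jaw": 5},
  {"delta_pos": [0,0,-20],"roll": 0,"jaw": 5},
  {"delta_pos": [0,0,-35],"roll": 0,"jaw": 5},
  {"delta_pos": [0,0,-55],"roll": 0,"jaw": 5},
  {"delta_pos": [0,0,-80],"roll": 0,"jaw": 5},
  {"delta_pos": [0,0,-80],"roll": 0,"jaw": 5},
  {"delta_pos": [0,0,-80],"roll": 0,"jaw": 5},
])

```text
time_s: 3.08
ee_pos: [500.4, 319.5, 127.0]
ee_rot: [179.9, 0.2, 180.0]
force: [-0.9, -0.2, -0.8]
gripper_width: 17.1
gripper_force: 25.0
```

Run:
```python
from h import *
s=env.state(); f=env.grab_frame("wrist"); cv2.imwrite("pics/w3.png",f["img"])
go(593-70,60,150,180)
```

```text
delta [ -23.5 -259.   -24.5] roll -0.01 rows>= 6.3 | at [499.6 319.  125.5] [1.7999e+02 2.0000e-02 1.7997e+02] F [ 0.   0.2 -1.7] w 17.0 t 3.1333
```

View pics/w3.png

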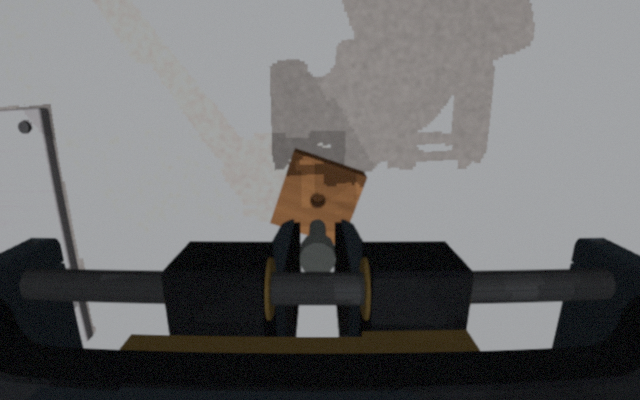

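The pin is held, with its head at (318,252) and shank pointing down; the stand hole is empty at (318,200). I'll measure the pin relative to the TCP.

Run:
```python
from h import *
s=env.state(); f=env.grab_frame("wrist")
T=np.array(f["T_tool_cam"]); I=dict(f); 
I.pop("R",None)
W=cloud(f,dict(ee_rot=[0,0,0],ee_pos=[0,0,0])) # tool coords
z=W[215:275,295:342]
m=(z[...,2]>-25)&(z[...,2]<45)&(abs(z[...,1])<9.5)&(abs(z[...,0])<25)
P=z[m]
for a in range(-20,45,4):
    q=P[(P[:,2]>=a)&(P[:,2]<a+4)]
    if len(q)>3: print(a,len(q),q[:,0].min().round(1),q[:,0].max().round(1),q[:,1].min().round(1),q[:,1].max().round(1))
    
h=P[(P[:,2]<-8)]; print("head top",np.median(h,0),len(h))
```

```text
-20 37 -1.3 16.3 -9.2 -7.4
-16 233 -4.7 16.1 -9.4 9.4
-12 751 -5.4 16.2 -9.1 9.5
-8 130 3.4 16.1 -9.4 9.3
-4 93 3.5 16.0 -9.5 9.5
0 51 3.6 15.1 -7.7 9.1
12 18 3.8 5.5 -2.4 3.6
16 38 1.8 5.4 -3.6 5.3
20 38 0.7 5.6 -3.7 6.0
24 41 0.5 5.6 -3.8 6.1
28 30 2.2 5.7 -3.3 5.6
32 33 2.1 5.7 -3.4 5.7
36 9 2.6 5.2 -3.4 5.1
head top [  2.85052987   0.3466266  -11.56083192] 1048
```

Call:
arm_command([
  {"delta_pos": [-4,-40,-5],"roll": 0,"jaw": 5},
  {"delta_pos": [-8,-80,-10],"roll": 0,"jaw": 5},
  {"delta_pos": [-12,-120,-15],"roll": 0,"jaw": 5},
  {"delta_pos": [-16,-160,-20],"roll": 0,"jaw": 5},
  {"delta_pos": [-20,-200,-23],"roll": 0,"jaw": 5},
  {"delta_pos": [-23,-230,-24],"roll": 0,"jaw": 5},
  {"delta_pos": [-23,-259,-24],"roll": 0,"jaw": 5},
  {"delta_pos": [-23,-259,-24],"roll": 0,"jaw": 5},
  {"delta_pos": [-23,-259,-24],"roll": 0,"jaw": 5},
])

```text
time_s: 3.93
ee_pos: [521.8, 58.9, 147.9]
ee_rot: [180.0, -0.2, 179.8]
force: [-0.3, 0.0, -1.1]
gripper_width: 16.9
gripper_force: 25.0
```

Run:
```python
from h import *
import pickle
s=env.state(); f=env.grab_frame("wrist"); cv2.imwrite("pics/w4.png",f["img"]); pickle.dump((f,s),open("w4.pkl","wb"))
go(593,60,120,180)
W=cloud(f,s); m=(W[...,2]>54)&(W[...,2]<63)&(np.hypot(W[...,0]-593,W[...,1]-60)<35)
v,u=np.nonzero(m); print(m.sum(),u.min(),u.max(),v.min(),v.max(),np.nanmedian(W[m],0))
```

```text
delta [-71.1   0.2  27.8] roll -0.02 rows>= 1.8 | at [521.9  59.9 148. ] [ 1.7998e+02 -1.4000e-01  1.7989e+02] F [ 0.3 -0.  -0.3] w 17.3 t 3.9833
296 299 335 305 312 [609.77187371  59.43019387  58.51228979]
```

View pics/w4.png

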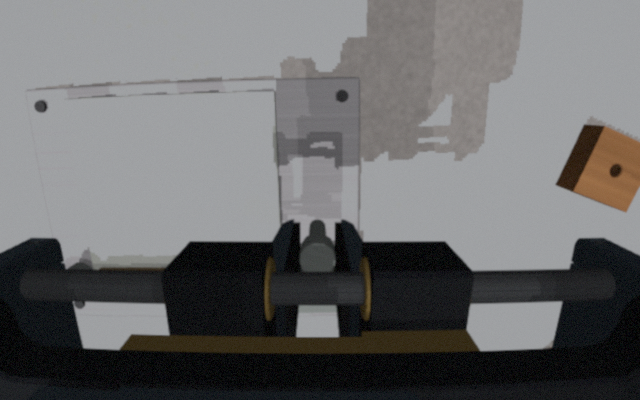

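The camera looks back toward the robot, so the fork is hidden behind the gripper. I'll pass beyond it for a look.

Call:
arm_command([
  {"delta_pos": [-38,0,0],"roll": 0,"jaw": 5},
  {"delta_pos": [-76,0,0],"roll": 0,"jaw": 5},
  {"delta_pos": [-114,0,0],"roll": 0,"jaw": 5},
  {"delta_pos": [-140,0,0],"roll": 0,"jaw": 5},
  {"delta_pos": [-140,0,0],"roll": 0,"jaw": 5},
  {"delta_pos": [-140,0,0],"roll": 0,"jaw": 5},
  {"delta_pos": [-140,0,0],"roll": 0,"jaw": 5},
])

```text
time_s: 4.57
ee_pos: [661.4, 61.4, 147.8]
ee_rot: [180.0, -0.2, -179.9]
force: [0.2, 0.3, -1.4]
gripper_width: 16.9
gripper_force: 25.0
```

Run:
```python
from h import *
import pickle
s=env.state(); f=env.grab_frame("wrist"); pickle.dump((f,s),open("w5.pkl","wb"))
cv2.imwrite("pics/w5.png",cv2.resize(f["img"][60:260,190:450],None,fx=3,fy=3,interpolation=cv2.INTER_CUBIC)[:600,:780])
go(593,60,120,180)
W=cloud(f,s)
m=(W[...,2]>54)&(W[...,2]<63)&(np.hypot(W[...,0]-593,W[...,1]-60)<35)
v,u=np.nonzero(m); print(m.sum(),u.min(),u.max(),v.min(),v.max(),np.nanmedian(W[m],0))
```

```text
delta [68.2 -1.1 28.5] roll 0.01 rows>= 1.8 | at [661.2  61.2 148.3] [ 1.7999e+02 -1.3000e-01 -1.7995e+02] F [-0.6  1.  -0.3] w 17.0 t 4.6167
3449 265 356 91 141 [595.91169122  64.427852    58.2445177 ]
```

View pics/w5.png

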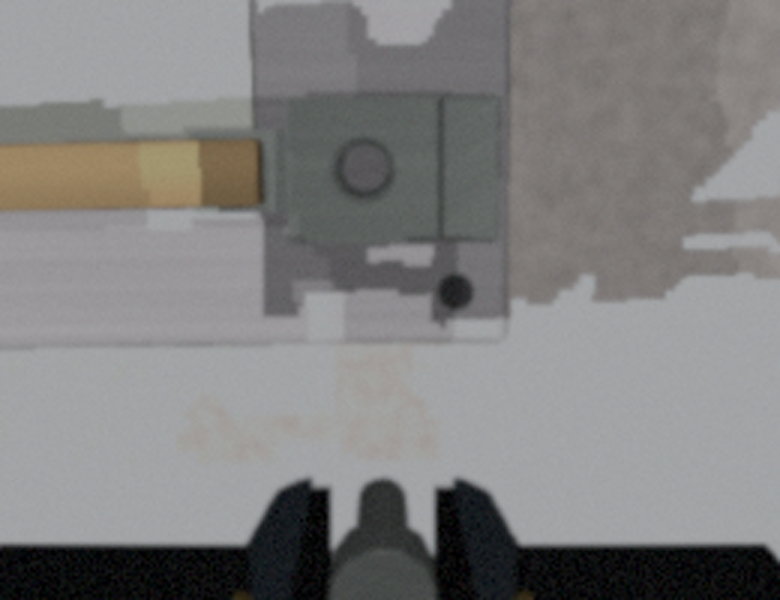

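Hole at crop (364,167), i.e. pixel (311,115); shank at crop u≈382 (pixel 317).

Run:
```python
from h import *
import pickle
f,s=pickle.load(open("w5.pkl","rb"))
H=onplane(f,[[311.0,115.3]],58,s)[0]; print("hole",H, s["ee_pos"])
T0=dict(ee_rot=[0,0,0],ee_pos=[0,0,0]); W=cloud(f,T0)
z=W[200:275,295:342]; m=(z[...,2]>14)&(z[...,2]<40)&(abs(z[...,1])<9.5)&(abs(z[...,0])<12); P=z[m]
from scipy.optimize import least_squares
r=least_squares(lambda p: np.hypot(P[:,0]-p[0]-p[2]*(P[:,2]-27)/10,P[:,1]-p[1]-p[3]*(P[:,2]-27)/10)-5,[0,0,0,0],loss='soft_l1',f_scale=.3); print("pin tool",r.x,len(P),np.sqrt(np.mean(r.fun**2)),P[:,2].max())
R=Rn.from_euler('xyz',s["ee_rot"],degrees=True).as_matrix()
t=s["ee_pos"]; pw=R@np.array([r.x[0],r.x[1],36])+t
print("foot",pw,"shift world",H-pw)
# jig features for later
for n,(u,v) in dict(pin=(0,0)).items(): pass
W=cloud(f,s)
# fence lines
m=(W[...,2]>52)&(W[...,2]<61)&(W[...,1]<30)&(W[...,0]>560)&(W[...,0]<630)
P=W[m]; print("fence top",len(P),P.min(0),P.max(0))
for y in range(-120,30,15):
    q=P[abs(P[:,1]-y)<3]
    if len(q)>5: print(y,q[:,0].min().round(1),q[:,0].max().round(1))
```

```text
hole [595.45808016  58.02096187  58.        ] [661.37731271  61.40955534 147.83470582]
pin tool [0.24233247 1.08476936 0.01143143 0.02352826] 203 0.18865712567571524 37.58396627676535
foot [661.02513326  62.49884461 111.83574933] shift world [-65.5670531   -4.47788274 -53.83574933]
fence top 5839 [ 587.17893185 -175.24671467   52.01847063] [611.69699249  29.98332395  60.26033743]
-120 590.9 606.4
-105 590.5 605.9
-90 590.2 606.2
-75 590.4 605.7
-60 590.7 605.9
-45 589.6 605.3
-30 589.8 604.8
-15 590.0 605.0
0 589.4 605.1
15 588.8 604.4
```

Call:
arm_command([
  {"delta_pos": [33,-2,10],"roll": 0,"jaw": 5},
  {"delta_pos": [65.5,-4.5,22],"roll": 0,"jaw": 5},
  {"delta_pos": [65.5,-4.5,42],"roll": 0,"jaw": 5},
  {"delta_pos": [65.5,-4.5,44],"roll": 0,"jaw": 5},
  {"delta_pos": [65.5,-4.5,44],"roll": 0,"jaw": 5},
  {"delta_pos": [65.5,-4.5,44],"roll": 0,"jaw": 5},
  {"delta_pos": [65.5,-4.5,44],"roll": 0,"jaw": 5},
])

```text
time_s: 5.2
ee_pos: [598.7, 55.9, 106.3]
ee_rot: [180.0, 0.2, 180.0]
force: [0.9, 0.2, -0.5]
gripper_width: 17.2
gripper_force: 25.0
```

Run:
```python
from h import *
import pickle
s=env.state(); f=env.grab_frame("wrist"); pickle.dump((f,s),open("w6.pkl","wb"))
cv2.imwrite("pics/w6.png",cv2.resize(f["img"][160:290,230:400],None,fx=4,fy=4,interpolation=cv2.INTER_CUBIC))
go(595.5,58,100,180)
R=Rn.from_euler('xyz',s["ee_rot"],degrees=True).as_matrix()
print("pin foot px",proj(f,[R@np.array([.24,1.08,37.6])+s["ee_pos"]],s),"hole px",proj(f,[[595.5,58.0,58]],s))
```

```text
delta [3.1 2.1 6.2] roll -0.0 rows>= 0.2 | at [598.6  55.9 106.2] [1.7998e+02 1.7000e-01 1.7998e+02] F [ 0.5  0.5 -0.3] w 16.8 t 5.25
pin foot px [[317.35520752 226.89521777]] hole px [[318.82380196 216.85781473]]
```

View pics/w6.png

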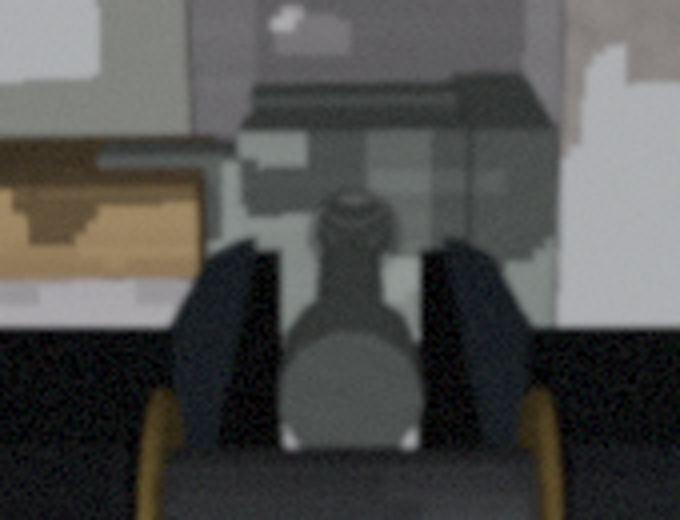

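The hole ring is centred at crop (355,224), matching its projection. The pin foot projects at crop y 268, so about 3 mm more is needed towards the robot.

Call:
arm_command([
  {"delta_pos": [3.2,1,2],"roll": 0,"jaw": 5},
  {"delta_pos": [3.2,1,5],"roll": 0,"jaw": 5},
  {"delta_pos": [3.2,1,5],"roll": 0,"jaw": 5},
  {"delta_pos": [3.2,1,5],"roll": 0,"jaw": 5},
  {"delta_pos": [3.2,1,5],"roll": 0,"jaw": 5},
])

```text
time_s: 5.67
ee_pos: [594.0, 56.7, 99.9]
ee_rot: [180.0, -0.0, 180.0]
force: [0.5, -0.2, -0.3]
gripper_width: 17.1
gripper_force: 25.0
```

Run:
```python
from h import *
s=env.state(); R=Rn.from_euler('xyz',s["ee_rot"],degrees=True).as_matrix()
go(595.3,58,100,180); print("foot",R@np.array([.24,1.08,37.6])+s["ee_pos"])
```

```text
delta [-1.3  1.3 -0.1] roll -0.01 rows>= 0.0 | at [594.   56.7  99.9] [180.    -0.   179.97] F [ 0.5 -0.2 -0.3] w 17.1 t 5.6667
foot [593.76873427  57.73272627  62.28914129]
```

Run:
```python
from h import *
for i in range(8):
    f=env.grab_frame("wrist"); s=env.state(); print(s["ee_pos"].round(2), s["qpos"].round(3)[:3])
cv2.imwrite("pics/w7.png",cv2.resize(f["img"][160:290,230:400],None,fx=4,fy=4,interpolation=cv2.INTER_CUBIC))
```

```text
[594.07  56.65  99.93] [ 4.341 25.428 96.04 ]
[594.06  56.67  99.97] [ 4.342 25.424 96.041]
[594.04  56.68  99.97] [ 4.344 25.423 96.042]
[594.04  56.68 100.  ] [ 4.343 25.419 96.043]
[594.04  56.69 100.  ] [ 4.344 25.42  96.043]
[594.    56.69  99.99] [ 4.345 25.418 96.047]
[594.    56.68 100.  ] [ 4.343 25.418 96.047]
[593.97  56.68  99.96] [ 4.345 25.419 96.051]
```

View pics/w7.png

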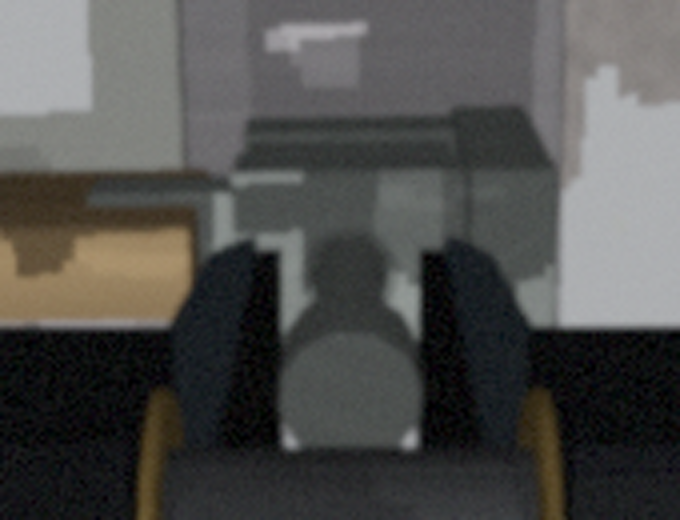

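The shank sits in front of the hole's dark top edge (crop y≈233) and is laterally aligned (u≈348). A small x correction, then I start inserting.

Call:
arm_command([
  {"delta_pos": [-1.2,0.2,0],"roll": 0,"jaw": 5},
  {"delta_pos": [-1.2,0.2,2],"roll": 0,"jaw": 5},
  {"delta_pos": [-1.2,0.2,4],"roll": 0,"jaw": 5},
  {"delta_pos": [-1.2,0.2,6],"roll": 0,"jaw": 5},
  {"delta_pos": [-1.2,0.2,8],"roll": 0,"jaw": 5},
  {"delta_pos": [-1.2,0.2,9],"roll": 0,"jaw": 5},
  {"delta_pos": [-1.2,0.2,9],"roll": 0,"jaw": 5},
])

```text
time_s: 6.65
ee_pos: [595.1, 56.9, 90.6]
ee_rot: [180.0, -0.0, 180.0]
force: [0.7, 0.8, -0.1]
gripper_width: 16.7
gripper_force: 25.0
```

The foot is 5 mm into the hole with no force. I'll continue.

Call:
arm_command([
  {"delta_pos": [0,0,4],"roll": 0,"jaw": 5},
  {"delta_pos": [0,0,7],"roll": 0,"jaw": 5},
  {"delta_pos": [0,0,10],"roll": 0,"jaw": 5},
  {"delta_pos": [0,0,12],"roll": 0,"jaw": 5},
  {"delta_pos": [0,0,12],"roll": 0,"jaw": 5},
  {"delta_pos": [0,0,12],"roll": 0,"jaw": 5},
])

```text
time_s: 7.15
ee_pos: [595.1, 56.9, 78.7]
ee_rot: [180.0, -0.0, 180.0]
force: [0.8, 0.5, -0.7]
gripper_width: 17.2
gripper_force: 25.0
```

Call:
arm_command([
  {"delta_pos": [0,0,4],"roll": 0,"jaw": 5},
  {"delta_pos": [0,0,8],"roll": 0,"jaw": 5},
  {"delta_pos": [0,0,12],"roll": 0,"jaw": 5},
  {"delta_pos": [0,0,15],"roll": 0,"jaw": 5},
  {"delta_pos": [0,0,17],"roll": 0,"jaw": 5},
  {"delta_pos": [0,0,17],"roll": 0,"jaw": 5},
  {"delta_pos": [0,0,17],"roll": 0,"jaw": 5},
])

```text
time_s: 7.73
ee_pos: [595.4, 56.9, 61.8]
ee_rot: [180.0, 0.0, 180.0]
force: [1.7, 0.8, -1.1]
gripper_width: 16.9
gripper_force: 25.0
```

Call:
arm_command([
  {"delta_pos": [0,0,0],"roll": 0,"jaw": 40},
  {"delta_pos": [0,0,0],"roll": 0,"jaw": 40},
  {"delta_pos": [0,0,0],"roll": 0,"jaw": 40},
  {"delta_pos": [0,0,-10],"roll": 0,"jaw": 40},
  {"delta_pos": [0,0,-20],"roll": 0,"jaw": 40},
  {"delta_pos": [0,0,-23],"roll": 0,"jaw": 0},
  {"delta_pos": [0,0,-23],"roll": 0,"jaw": 0},
  {"delta_pos": [0,0,-23],"roll": 0,"jaw": 0},
  {"delta_pos": [0,0,-23],"roll": 0,"jaw": 0},
  {"delta_pos": [0,0,-23],"roll": 0,"jaw": 0},
  {"delta_pos": [0,0,-23],"roll": 0,"jaw": 0},
  {"delta_pos": [0,0,-18],"roll": 0,"jaw": 0},
  {"delta_pos": [0,0,-15],"roll": 0,"jaw": 0},
  {"delta_pos": [0,0,-12],"roll": 0,"jaw": 0},
  {"delta_pos": [0,0,-12],"roll": 0,"jaw": 0},
])

```text
time_s: 8.98
ee_pos: [595.0, 56.9, 73.5]
ee_rot: [180.0, -0.0, 180.0]
force: [-0.3, 0.7, 0.3]
gripper_width: 0.3
gripper_force: 0.0
```

Call:
arm_command([
  {"delta_pos": [0,0,1],"roll": 0,"jaw": 0},
  {"delta_pos": [0,0,2],"roll": 0,"jaw": 0},
  {"delta_pos": [0,0,3],"roll": 0,"jaw": 0},
  {"delta_pos": [0,0,3],"roll": 0,"jaw": 0},
  {"delta_pos": [0,0,3],"roll": 0,"jaw": 0},
])

```text
time_s: 9.4
ee_pos: [595.2, 56.9, 73.2]
ee_rot: [180.0, 0.1, 180.0]
force: [-4.4, -0.7, 14.5]
gripper_width: 0.4
gripper_force: 6.8
```

Head seated: contact at z 73.2. Rising and moving to view the bracket.

Call:
arm_command([
  {"delta_pos": [0,0,-30],"roll": 0,"jaw": 50},
  {"delta_pos": [0,0,-70],"roll": 0,"jaw": 80},
  {"delta_pos": [2,-36,-90],"roll": 0,"jaw": 100},
  {"delta_pos": [5,-76,-90],"roll": 0,"jaw": 100},
  {"delta_pos": [8,-116,-90],"roll": 0,"jaw": 100},
  {"delta_pos": [11,-156,-90],"roll": 0,"jaw": 100},
  {"delta_pos": [14,-196,-90],"roll": 0,"jaw": 100},
  {"delta_pos": [17,-236,-90],"roll": 0,"jaw": 100},
  {"delta_pos": [20,-276,-90],"roll": 0,"jaw": 100},
  {"delta_pos": [23,-316,-90],"roll": 0,"jaw": 100},
  {"delta_pos": [25,-354,-90],"roll": 0,"jaw": 100},
  {"delta_pos": [25,-392,-90],"roll": 0,"jaw": 100},
  {"delta_pos": [25,-392,-90],"roll": 0,"jaw": 100},
  {"delta_pos": [25,-392,-90],"roll": 0,"jaw": 100},
  {"delta_pos": [25,-392,-90],"roll": 0,"jaw": 100},
])

```text
time_s: 10.65
ee_pos: [569.6, -334.6, 160.3]
ee_rot: [179.9, -0.1, 179.9]
force: [0.4, 0.9, 0.2]
gripper_width: 91.1
gripper_force: 0.0
```

Run:
```python
from h import *
import pickle
s=env.state(); f=env.grab_frame("wrist"); pickle.dump((f,s),open("w8.pkl","wb"))
cv2.imwrite("pics/w8.png",f["img"])
W=cloud(f,s); near=np.hypot(W[...,0]-497,W[...,1]+335)<60
for lo,hi in ((5,16),(35,46)):
    m=near&(W[...,2]>lo)&(W[...,2]<hi)
    m=cv2.morphologyEx(m.astype(np.uint8),cv2.MORPH_OPEN,np.ones((3,3)))>0
    P=W[m][:,:2].astype(np.float32); v,u=np.nonzero(m); print(lo,len(P),u.min(),u.max(),v.min(),v.max(),W[m][:,2].mean())
    print(cv2.minAreaRect(P), cv2.boxPoints(cv2.minAreaRect(P)).round(1).tolist())
go(497,-335,100,180)
```

```text
5 4340 281 368 59 141 10.335897041577011
((492.81207275390625, -327.078857421875), (64.22126007080078, 50.251705169677734), 68.05782318115234) [[457.5, -347.5], [504.1000061035156, -366.29998779296875], [528.0999755859375, -306.70001220703125], [481.5, -287.8999938964844]]
35 1020 273 349 116 155 40.2614478595066
((520.76611328125, -338.1175842285156), (64.29804992675781, 10.133298873901367), 68.04442596435547) [[504.0, -366.0], [513.4000244140625, -369.79998779296875], [537.5, -310.20001220703125], [528.0999755859375, -306.3999938964844]]
delta [72.8 -1.1 60.6] roll 0.0 rows>= 2.3 | at [ 569.9 -334.   160.5] [ 1.7993e+02 -4.0000e-02 -1.7999e+02] F [-0.5  1.5  0.6] w 91.1 t 10.7
```

View pics/w8.png

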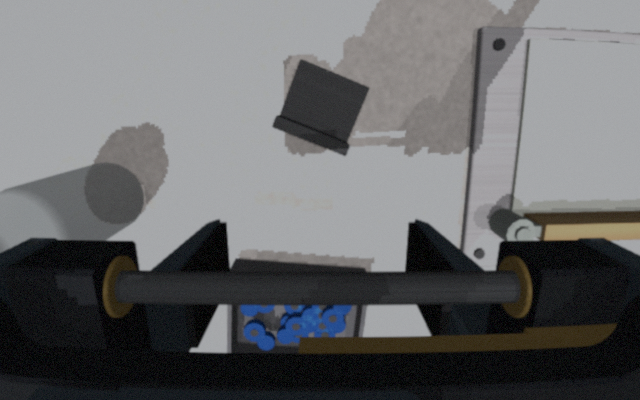

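The bracket is clear: foot at (325,100), upright at (311,133), measured as 64×50 and 64×10 mm. Origin ≈ (497.5,-329.9), yaw ≈ -22°.

```bash
python3 -c "
from h import *
go(506.8,-333.6,60,158.05)"
```

```text
delta [ 63.    0.2 100.6] roll 4.39 rows>= 3.1 | at [ 569.9 -334.   160.5] [ 1.7993e+02 -4.0000e-02 -1.7999e+02] F [-0.5  1.5  0.6] w 91.1 t 10.7
```

Call:
arm_command([
  {"delta_pos": [16,0,20],"roll": 1.1,"jaw": 100},
  {"delta_pos": [32,0,45],"roll": 2.2,"jaw": 100},
  {"delta_pos": [48,0,70],"roll": 3.3,"jaw": 100},
  {"delta_pos": [63,0,100],"roll": 4.39,"jaw": 100},
  {"delta_pos": [63,0,100],"roll": 4.39,"jaw": 100},
  {"delta_pos": [63,0,100],"roll": 4.39,"jaw": 100},
  {"delta_pos": [63,0,100],"roll": 4.39,"jaw": 100},
])

```text
time_s: 11.28
ee_pos: [509.3, -335.2, 62.8]
ee_rot: [-180.0, 0.2, 158.2]
force: [-0.0, -0.1, 0.1]
gripper_width: 91.4
gripper_force: 0.0
```

```bash
python3 -c "
from h import *
go(506.8,-333.6,5,158.05)"
```

```text
delta [ 3.1  0.6 57.8] roll 0.03 rows>= 1.4 | at [ 509.3 -335.2   62.8] [-179.97    0.23  158.21] F [-0.  -0.1  0.1] w 91.4 t 11.2833
```

Call:
arm_command([
  {"delta_pos": [2,0.6,25],"roll": 0,"jaw": 100},
  {"delta_pos": [2,0.6,45],"roll": 0,"jaw": 100},
  {"delta_pos": [2,0.6,56],"roll": 0,"jaw": 100},
  {"delta_pos": [2,0.6,57],"roll": 0,"jaw": 100},
  {"delta_pos": [2,0.6,57],"roll": 0,"jaw": 85},
  {"delta_pos": [2,0.6,57],"roll": 0,"jaw": 75},
  {"delta_pos": [2,0.6,57],"roll": 0,"jaw": 65},
  {"delta_pos": [2,0.6,57],"roll": 0,"jaw": 60},
  {"delta_pos": [2,0.6,57],"roll": 0,"jaw": 60},
  {"delta_pos": [2,0.6,57],"roll": 0,"jaw": 60},
], squeeze=30)

```text
time_s: 12.12
ee_pos: [506.0, -334.1, 4.9]
ee_rot: [-180.0, 0.1, 158.0]
force: [0.7, 0.9, 4.4]
gripper_width: 63.7
gripper_force: 30.0
```

```bash
python3 -c "
from h import *
go(552,-57,85,180.7)"
```

```text
delta [ 61.  274.2 -80.2] roll -4.54 rows>= 7.0 | at [ 506.  -334.1    4.9] [-1.7999e+02  1.2000e-01  1.5802e+02] F [0.7 0.9 4.4] w 63.7 t 12.1167
```

Call:
arm_command([
  {"delta_pos": [0,0,-15],"roll": 0,"jaw": 60},
  {"delta_pos": [0,0,-40],"roll": 0,"jaw": 60},
  {"delta_pos": [2,10,-70],"roll": -0.3,"jaw": 60},
  {"delta_pos": [8,40,-80],"roll": -1,"jaw": 60},
  {"delta_pos": [16,74,-80],"roll": -1.7,"jaw": 60},
  {"delta_pos": [24,108,-80],"roll": -2.4,"jaw": 60},
  {"delta_pos": [32,142,-80],"roll": -3.1,"jaw": 60},
  {"delta_pos": [40,176,-80],"roll": -3.8,"jaw": 60},
  {"delta_pos": [48,210,-80],"roll": -4.3,"jaw": 60},
  {"delta_pos": [55,244,-80],"roll": -4.54,"jaw": 60},
  {"delta_pos": [61,274,-80],"roll": -4.54,"jaw": 60},
  {"delta_pos": [61,274,-80],"roll": -4.54,"jaw": 60},
  {"delta_pos": [61,274,-80],"roll": -4.54,"jaw": 60},
  {"delta_pos": [61,274,-80],"roll": -4.54,"jaw": 60},
])

```text
time_s: 13.28
ee_pos: [551.0, -57.2, 83.8]
ee_rot: [-180.0, -0.0, -179.2]
force: [-0.1, -0.5, -1.4]
gripper_width: 63.9
gripper_force: 30.0
```

Run:
```python
from h import *
import pickle
go(552,-57,25,180.7)
# scene camera check numerically: fence bar ends, pin head
f=env.grab_frame("scene"); pickle.dump(f,open("sc2.pkl","wb"))
cv2.imwrite("pics/sc2.png",cv2.resize(f["img"][130:290,250:450],None,fx=3.6,fy=3.6,interpolation=cv2.INTER_CUBIC))
```

```text
delta [-1.   0.2 58.7] roll 0.01 rows>= 1.4 | at [551.  -57.2  83.8] [-1.7998e+02 -4.0000e-02 -1.7924e+02] F [-0.1 -0.5 -1.4] w 63.9 t 13.2833
```

View pics/sc2.png

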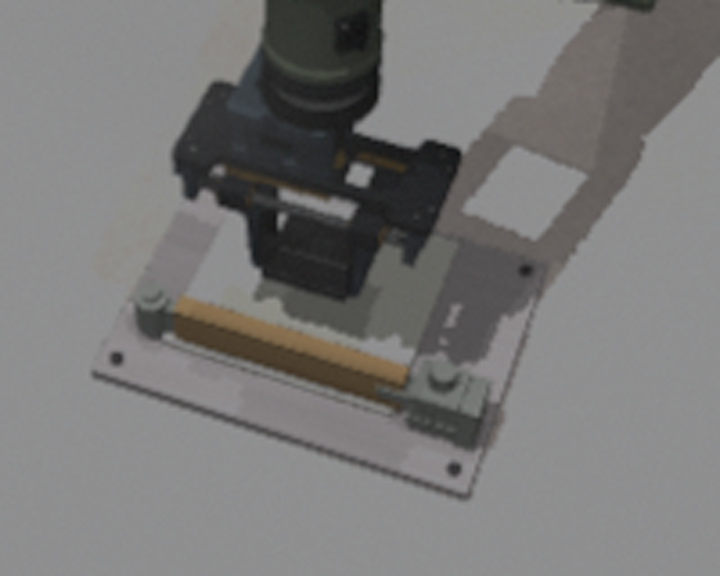

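The scene shows the pin seated in the fork (443,372), the fence closed and the bracket held over the bed. I'm past the picture allowance, so I go on by force and numbers only.

Call:
arm_command([
  {"delta_pos": [0,0,20],"roll": 0,"jaw": 60},
  {"delta_pos": [0,0,40],"roll": 0,"jaw": 60},
  {"delta_pos": [0,0,54],"roll": 0,"jaw": 60},
  {"delta_pos": [0,0,57],"roll": 0,"jaw": 60},
  {"delta_pos": [0,0,57],"roll": 0,"jaw": 60},
  {"delta_pos": [0,0,57],"roll": 0,"jaw": 60},
  {"delta_pos": [0,0,57],"roll": 0,"jaw": 60},
])

```text
time_s: 13.92
ee_pos: [552.2, -57.5, 28.0]
ee_rot: [-180.0, 0.1, -179.3]
force: [-0.7, 0.7, -1.7]
gripper_width: 63.6
gripper_force: 30.0
```

```bash
python3 -c "
from h import *
go(566,-57,24,180.7)"
```

```text
delta [-13.8   0.3   4. ] roll -0.01 rows>= 0.3 | at [552.2 -57.5  28. ] [-1.7999e+02  1.2000e-01 -1.7933e+02] F [-0.7  0.7 -1.7] w 63.6 t 13.9167
```

Call:
arm_command([
  {"delta_pos": [-4,0,2],"roll": 0,"jaw": 60},
  {"delta_pos": [-8,0,4],"roll": 0,"jaw": 60},
  {"delta_pos": [-12,0,4.2],"roll": 0,"jaw": 60},
  {"delta_pos": [-14,0,4.2],"roll": 0,"jaw": 60},
  {"delta_pos": [-16,0,4.2],"roll": 0,"jaw": 60},
  {"delta_pos": [-16,0,4.2],"roll": 0,"jaw": 60},
  {"delta_pos": [-16,0,4.2],"roll": 0,"jaw": 60},
  {"delta_pos": [-16,0,4.2],"roll": 0,"jaw": 60},
])

```text
time_s: 14.58
ee_pos: [567.5, -56.6, 23.0]
ee_rot: [180.0, 0.0, -179.3]
force: [-0.9, 0.1, 1.6]
gripper_width: 63.6
gripper_force: 30.0
```

Call:
arm_command([
  {"delta_pos": [0,0,-0.6],"roll": 0,"jaw": 60},
  {"delta_pos": [-1,0,-0.6],"roll": 0,"jaw": 60},
  {"delta_pos": [-2,0,-0.6],"roll": 0,"jaw": 60},
  {"delta_pos": [-2,0,-0.6],"roll": 0,"jaw": 60},
  {"delta_pos": [-2,0,-0.6],"roll": 0,"jaw": 60},
])

```text
time_s: 15.0
ee_pos: [569.5, -56.6, 23.2]
ee_rot: [180.0, 0.0, -179.3]
force: [0.5, -0.3, -1.1]
gripper_width: 63.5
gripper_force: 30.0
```

Call:
arm_command([
  {"delta_pos": [-0.5,0,0],"roll": 0,"jaw": 60},
  {"delta_pos": [-1,0,0],"roll": 0,"jaw": 60},
  {"delta_pos": [-1.5,0,0],"roll": 0,"jaw": 60},
  {"delta_pos": [-2,0,0],"roll": 0,"jaw": 60},
  {"delta_pos": [-2,0,0],"roll": 0,"jaw": 60},
  {"delta_pos": [-2,0,0],"roll": 0,"jaw": 60},
])

```text
time_s: 15.5
ee_pos: [570.4, -56.5, 23.2]
ee_rot: [180.0, -0.1, -179.3]
force: [-3.2, 0.4, 0.8]
gripper_width: 63.9
gripper_force: 30.0
```

Fence contact. I'll seat it a bit harder, then set it down and release.

Call:
arm_command([
  {"delta_pos": [-1,0,0],"roll": 0,"jaw": 60},
  {"delta_pos": [-2,0,0],"roll": 0,"jaw": 60},
  {"delta_pos": [-3,0,0],"roll": 0,"jaw": 60},
  {"delta_pos": [-3,0,0],"roll": 0,"jaw": 60},
  {"delta_pos": [-3,0,0.4],"roll": 0,"jaw": 60},
  {"delta_pos": [-3,0,0.8],"roll": 0,"jaw": 60},
  {"delta_pos": [-3,0,0.8],"roll": 0,"jaw": 60},
])

```text
time_s: 16.08
ee_pos: [570.5, -56.5, 23.1]
ee_rot: [180.0, -0.4, -179.3]
force: [-12.2, -0.2, 10.9]
gripper_width: 63.9
gripper_force: 30.0
```

Call:
arm_command([
  {"delta_pos": [2,0,-0.4],"roll": 0,"jaw": 60},
  {"delta_pos": [3,0,-0.6],"roll": 0,"jaw": 60},
  {"delta_pos": [3,0,-0.6],"roll": 0,"jaw": 75},
  {"delta_pos": [3,0,-0.6],"roll": 0,"jaw": 90},
  {"delta_pos": [3,0,-0.6],"roll": 0,"jaw": 95},
  {"delta_pos": [3,0,-0.6],"roll": 0,"jaw": 95},
  {"delta_pos": [3,0,-15],"roll": 0,"jaw": 95},
  {"delta_pos": [3,0,-40],"roll": 0,"jaw": 95},
  {"delta_pos": [8,0,-55],"roll": 0,"jaw": 50},
  {"delta_pos": [14,0,-55],"roll": 0,"jaw": 0},
  {"delta_pos": [14,0,-55],"roll": 0,"jaw": 0},
  {"delta_pos": [14,0,-55],"roll": 0,"jaw": 0},
  {"delta_pos": [14,0,-55],"roll": 0,"jaw": 0},
  {"delta_pos": [14,0,-55],"roll": 0,"jaw": 0},
  {"delta_pos": [14,0,-55],"roll": 0,"jaw": 0},
  {"delta_pos": [14,0,-55],"roll": 0,"jaw": 0},
  {"delta_pos": [14,0,-55],"roll": 0,"jaw": 0},
])

```text
time_s: 17.5
ee_pos: [560.3, -56.7, 77.1]
ee_rot: [180.0, -0.0, -179.3]
force: [0.3, 0.7, 0.3]
gripper_width: 29.6
gripper_force: 0.0
```

Run:
```python
from h import *
s=env.state(); f=env.grab_frame("wrist"); W=cloud(f,s)
go(556,-56.5,32,180.7)
for lo,hi in ((24,33),(49,54.5),(54.6,64)):
    m=(W[...,2]>lo)&(W[...,2]<hi+0.)&(W[...,0]>500)&(W[...,0]<600)&(abs(W[...,1]+57)<45)
    m=cv2.morphologyEx(m.astype(np.uint8),cv2.MORPH_OPEN,np.ones((3,3)))>0
    if m.sum(): P=W[m]; print(lo,len(P),cv2.minAreaRect(P[:,:2].astype(np.float32)),P[:,2].mean(),P.min(0),P.max(0))
print(proj(f,[[591,-57,56],[581,-57,58],[555,-57,28]],s))
```

```text
delta [ 4.3  0.3 45.3] roll 0.0 rows>= 1.1 | at [560.3 -56.7  77.3] [ 1.7999e+02 -2.0000e-02 -1.7928e+02] F [-0.1 -1.1 -0.5] w 25.6 t 17.55
24 6493 ((556.0742797851562, -55.509544372558594), (50.54200744628906, 64.05103302001953), 0.5633347034454346) 28.40356653020763 [530.60532157 -87.67860577  24.05866505] [581.38068809 -23.43127284  32.91563965]
49 201 ((580.461669921875, -55.37670135498047), (1.4166574478149414, 34.23997116088867), 1.0444759130477905) 51.72739439621996 [579.65326392 -72.48659789  49.00403993] [581.4356284  -38.24932535  54.46777551]
[[314.45882846 285.34833262]
 [314.61209022 271.48287051]
 [315.29395023 213.52268233]]
```

Bracket on the bed: foot top z 28.4, inner face x≈581, y centre ≈ -56, yaw 0.6°. I close the fingers and go down behind the upright.

Call:
arm_command([
  {"delta_pos": [4,0,0],"roll": 0,"jaw": 0},
  {"delta_pos": [4,0,0],"roll": 0,"jaw": 0},
  {"delta_pos": [4,0,0],"roll": 0,"jaw": 0},
  {"delta_pos": [4,0,0],"roll": 0,"jaw": 0},
  {"delta_pos": [4,0,10],"roll": 0,"jaw": 0},
  {"delta_pos": [4,0,22],"roll": 0,"jaw": 0},
  {"delta_pos": [4,0,34],"roll": 0,"jaw": 0},
  {"delta_pos": [4,0,42],"roll": 0,"jaw": 0},
  {"delta_pos": [4,0,45],"roll": 0,"jaw": 0},
  {"delta_pos": [4,0,45],"roll": 0,"jaw": 0},
  {"delta_pos": [4,0,45],"roll": 0,"jaw": 0},
], squeeze=20)

```text
time_s: 18.47
ee_pos: [556.5, -56.8, 32.5]
ee_rot: [180.0, 0.0, -179.3]
force: [1.3, 0.0, -0.5]
gripper_width: 0.4
gripper_force: 0.0
```

Call:
arm_command([
  {"delta_pos": [-3,0,1.5],"roll": 0,"jaw": 0},
  {"delta_pos": [-6,0,2],"roll": 0,"jaw": 0},
  {"delta_pos": [-7,0,2],"roll": 0,"jaw": 0},
  {"delta_pos": [-8,0,2],"roll": 0,"jaw": 0},
  {"delta_pos": [-9,0,2],"roll": 0,"jaw": 0},
  {"delta_pos": [-9,0,2],"roll": 0,"jaw": 0},
  {"delta_pos": [-9,0,2],"roll": 0,"jaw": 0},
])

```text
time_s: 19.05
ee_pos: [563.3, -56.6, 30.6]
ee_rot: [180.0, -0.2, -179.3]
force: [-5.9, 0.4, 4.8]
gripper_width: 0.7
gripper_force: 2.9
```

Call:
arm_command([
  {"delta_pos": [-1,0,0],"roll": 0,"jaw": 0},
  {"delta_pos": [-2,0,0],"roll": 0,"jaw": 0},
  {"delta_pos": [-3,0,0],"roll": 0,"jaw": 0},
  {"delta_pos": [-3,0,0],"roll": 0,"jaw": 0},
  {"delta_pos": [-3,0,0],"roll": 0,"jaw": 0},
  {"delta_pos": [-3,0,0],"roll": 0,"jaw": 0},
])

```text
time_s: 19.55
ee_pos: [563.4, -56.6, 30.7]
ee_rot: [180.0, -0.6, -179.3]
force: [-13.1, -1.1, 10.3]
gripper_width: 0.7
gripper_force: 6.2
```

Call:
arm_command([
  {"delta_pos": [0,0,-0.8],"roll": 0,"jaw": 0},
  {"delta_pos": [-0.5,0,-1.6],"roll": 0,"jaw": 0},
  {"delta_pos": [-1,0,-2],"roll": 0,"jaw": 0},
  {"delta_pos": [-1,0,-2],"roll": 0,"jaw": 0},
  {"delta_pos": [-1,0,-2],"roll": 0,"jaw": 0},
  {"delta_pos": [-1,0,-2],"roll": 0,"jaw": 0},
])

```text
time_s: 20.05
ee_pos: [563.3, -56.6, 30.8]
ee_rot: [180.0, -0.7, -179.3]
force: [-10.6, -0.5, 0.5]
gripper_width: 0.1
gripper_force: 5.3
```

Call:
arm_command([
  {"delta_pos": [-1,0,-0.5],"roll": 0,"jaw": 0},
  {"delta_pos": [-2,0,-1],"roll": 0,"jaw": 0},
  {"delta_pos": [-2,0,-1],"roll": 0,"jaw": 0},
  {"delta_pos": [-2,0,-1],"roll": 0,"jaw": 0},
  {"delta_pos": [-2,0,-1],"roll": 0,"jaw": 0},
])

```text
time_s: 20.47
ee_pos: [563.2, -56.6, 30.9]
ee_rot: [179.9, -1.0, -179.3]
force: [-13.8, -1.9, -1.1]
gripper_width: 0.5
gripper_force: 6.5
```

Call:
arm_command([
  {"delta_pos": [0,0,0.4],"roll": 0,"jaw": 0},
  {"delta_pos": [0,0,0.8],"roll": 0,"jaw": 0},
  {"delta_pos": [0,0,1.2],"roll": 0,"jaw": 0},
  {"delta_pos": [0,0,1.2],"roll": 0,"jaw": 0},
  {"delta_pos": [0,0,1.2],"roll": 0,"jaw": 0},
  {"delta_pos": [0,0,1.2],"roll": 0,"jaw": 0},
])

```text
time_s: 20.97
ee_pos: [563.2, -56.6, 30.8]
ee_rot: [180.0, -1.0, -179.3]
force: [-15.4, -1.7, 5.8]
gripper_width: 0.4
gripper_force: 7.7
```

Run:
```python
from h import *
F=[]
for i in range(6):
    f=env.grab_frame("wrist"); s=env.state(); F.append(s["force"])
print(np.mean(F,0).round(1),np.std(F,0).round(1),s["torque"].round(2))
W=cloud(f,s)
m=(W[...,2]>24)&(W[...,2]<33)&(W[...,0]>500)&(W[...,0]<600)&(abs(W[...,1]+57)<45)
m=cv2.morphologyEx(m.astype(np.uint8),cv2.MORPH_OPEN,np.ones((3,3)))>0
P=W[m];print(len(P),cv2.minAreaRect(P[:,:2].astype(np.float32)),P[:,2].mean()); A=np.c_[P[:,:2]-P[:,:2].mean(0),np.ones(len(P))]; print("slope",np.linalg.lstsq(A,P[:,2],rcond=None)[0])
g=env.grab_frame("top"); V=cloud(g); print("pin",np.nanmedian(V[182:186,262:267].reshape(-1,3),0))
```

```text
[-15.2  -1.5   5.8] [0.4 0.4 0.5] [-0.32  2.52 -0.13]
5783 ((544.7633666992188, -55.52328109741211), (27.792049407958984, 63.846153259277344), 0.500732421875) 28.483874268475056
slope [1.22901841e-02 4.21340910e-04 2.84838743e+01]
pin [593.64044619  58.41990936  68.31903243]
```

Forces are near target. I check the foot's tilt against the bed plane in the same frame.

Run:
```python
from h import *
f=env.grab_frame("wrist"); s=env.state(); W=cloud(f,s)
def fit(m,n):
    m=cv2.erode(m.astype(np.uint8),np.ones((5,5)))>0; P=W[m]; c=P[:,:2].mean(0)
    k=np.linalg.lstsq(np.c_[P[:,:2]-c,np.ones(len(P))],P[:,2],rcond=None)[0]; print(n,len(P),c.round(1),k.round(4))
X,Y,Z=W[...,0],W[...,1],W[...,2]
fit((abs(Z-28.4)<3)&(X>532)&(X<555)&(abs(Y+56)<28),"foot")
fit((abs(Z-18)<3)&(X>475)&(X<580)&(((Y>-10)&(Y<20))|((Y<-105)&(Y>-130))),"bed sides")
fit((abs(Z-18)<3)&(X>475)&(X<580)&(Y>-10)&(Y<20),"bed+")
fit((abs(Z-18)<3)&(X>465)&(X<522)&(abs(Y+56)<60),"bed front")
```

```text
foot 3243 [542.1 -55.7] [-8.00000e-03  1.40000e-03  2.85832e+01]
bed sides 15335 [520.7 -50.6] [4.00000e-04 8.00000e-04 1.83413e+01]
bed+ 8372 [520.3   5.2] [ 3.0000e-04 -1.0000e-03  1.8384e+01]
bed front 23317 [492.6 -56. ] [1.4000e-03 9.0000e-04 1.8324e+01]
```

Run:
```python
from h import *
Zs=[]
for i in range(6):
    f=env.grab_frame("wrist"); s=env.state(); W=cloud(f,s); X,Y,Z=W[...,0],W[...,1],W[...,2]
    m=(abs(Z-28.4)<4)&(abs(Y+56)<28)
    Zs.append([np.median(Z[m&(X>a)&(X<=a+4)]) for a in range(531,563,4)])
print(np.mean(Zs,0).round(2)); print(s["force"].round(1),s["time_s"],s["ee_pos"])
```

```text
[28.43 28.63 28.6  28.61 28.55 28.55 28.42 28.42]
[-16.2  -1.8   7.3] 21.6667 [563.27562547 -56.57178013  30.84144317]
```

Call:
arm_command([
  {"delta_pos": [0,0,0.2],"roll": 0,"jaw": 0},
  {"delta_pos": [0.1,0,0.4],"roll": 0,"jaw": 0},
  {"delta_pos": [0.1,0,0.4],"roll": 0,"jaw": 0},
  {"delta_pos": [0.1,0,0.4],"roll": 0,"jaw": 0},
  {"delta_pos": [0.1,0,0.4],"roll": 0,"jaw": 0},
])

```text
time_s: 22.08
ee_pos: [563.3, -56.6, 30.8]
ee_rot: [180.0, -1.0, -179.3]
force: [-15.7, -1.1, 8.3]
gripper_width: 0.4
gripper_force: 8.0
```

```bash
python3 -c "
from workcell import env
print(env.job_done())"
```

```text
the job is handed in; nothing more can be done
None
```

The job is handed in at about 22 s: the pin is seated in the fork and released, and the bracket sits flat and flush on the fence under a held push of about 15.7 N towards it and 8.3 N down; I viewed 11 pictures, one over your limit of 10.

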